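Rewind the finished film and open the camera back

TASK

The 35 mm film in the camera on the small tripod is finished. Turn its rewind crank clockwise (seen from above) until you feel the film let go and the crank suddenly runs light, and stop there, within half a turn, so that the film's leader stays out of the cassette. Only then pull the crank straight up so that the back springs open, and let the crank go down again; keep your pushing gentle, so that the camera does not swivel out of its framing on the tripod head, and leave the other things on the table where they are.

Things in the scene. Friction and masses are not known exactly. Their poses are not given: they have to be found in the camera images.
- camera (a point): flat-topped 35 mm film camera on a small table tripod, aluminium top plate, black sides: 160 mm wide, 41 mm deep without its lens. Origin: on the table straight below the tripod head; x points out of the lens, y to the photographer's left along the width, z up. Bottom 110 mm, top plate 192 mm above the table; the back is on the -x side. Tripod legs reach 115 mm out
- head (a joint): swivel of the camera on the tripod head, rad, about the vertical line through the camera's origin; 0 as framed. It is held by friction only, about 0.8 N m: some 10 to 14 N sideways on the crank can turn it, and then it stays turned
- top_plate (a point): middle of the camera's top plate, where the accessory shoe (4 mm high) sits. Towards -y follow a shutter dial (6 mm high) and a wind lever (4 mm); nothing on the top plate but the crank is higher than 6 mm
- crank_axis (a point): on the vertical turning axis of the rewind crank, 55 mm from the camera's middle towards its left end, 18 mm above the top plate: level with the middle of the crank's knob. The crank's arm is 8 mm wide, 3 mm thick, its upper face 10 mm above the top plate; below it is a 25 mm dial
- crank_knob (a point): middle of the upright round knob on the end of the crank's arm, 27 mm from the axis, 9.6 mm in diameter, from 10.5 to 27 mm above the top plate. It spins freely on its pin, so it can be held while led round. It starts in any direction. It takes about 6 N to push round, under 1 N once the film has let go, after 0.8 to 2.9 turns; how many cannot be seen from outside
- spindle (a joint): how far the rewind crank with its spindle is pulled up, m: 0 down, 0.009 all the way up. A spring holds it down: 4 N to start, 8 N at the top, and takes it down again when let go. The catch of the back is freed at about 6 mm
- back (a joint): hinged back of the camera, rad: 0 closed, grows as it opens to the photographer's side; its hinge is upright at the photographer's right end (-y), its free edge at the left end. When the catch is freed a light spring swings it open to about 0.7
- back_edge (a point): middle of the free edge of the back, half way up the camera
- film_end (a point): film guide inside the camera at the film's leading end, unseen from outside. Its height in the camera's frame is 140 mm while the film hangs on the take-up spool, 136 mm once it has let go with the leader still out of the cassette, 132 mm when the leader has been wound in as well, about 0.8 of a turn after the film let go
- spare_lens: bystander: black spare lens standing upright, 62 mm in diameter, 58 mm high; origin at the centre of its underside
- film_can: bystander: black film can standing upright, 31 mm in diameter, 50 mm high; origin at the centre of its underside
- meter: bystander: black light meter with a white dome lying flat, 60 x 100 x 22 mm, dome 34 mm high; origin at the centre of its underside
- lens_cap: bystander: black lens cap lying flat, 62 mm in diameter, 8 mm high; origin at the centre of its underside
- tape_roll: bystander: roll of painter's tape lying flat, 104 mm in diameter, 25 mm high; origin at the centre of its underside
- vase_tall: bystander: green glass bottle vase, 68 mm in diameter, 200 mm high; origin at the centre of its underside
- vase_short: bystander: clear glass bottle vase, 72 mm in diameter, 140 mm high; origin at the centre of its underside
- flower_mug: bystander: blue ceramic cup, 84 mm in diameter, 95 mm high; origin at the centre of its underside

How it is judged (in metres and radians):
On the way, in this order (a step that is already met when the one before it is completed fails the run):
1. the film has let go, with its leader still out of the cassette, while the crank is down and the back shut (z of film_end in the frame of camera between 0.1335 and 0.1375 m and value of joint spindle below 0.003 m and value of joint back below 0.05 rad), for 0.2 s.
2. the back has sprung open (value of joint back above 0.3 rad), for 0.2 s.
At the end, for the whole second after the job is handed in: The film has let go of the take-up spool and its leader is still out of the cassette (film guide between 133.5 and 137.5 mm), the back stands open by more than 0.3 rad, the crank has gone down again (less than 3 mm up), and the camera points as it was framed, within 0.05 rad (z of film_end in the frame of camera between 0.1335 and 0.1375 m and value of joint back above 0.3 rad and value of joint spindle below 0.003 m and value of joint head between -0.05 and 0.05 rad); the robot touches nothing.
It fails at once if the leader was wound into the cassette (z of film_end in the frame of camera below 0.1335 m).
It fails at once if the back came open while the film still hung on the take-up spool (value of joint back above 0.06 rad and z of film_end in the frame of camera above 0.1375 m).
It fails at once if the camera was pushed out of its framing (swivelled by more than 0.05 rad) (value of joint head above 0.05 rad or value of joint head below -0.05 rad).
It fails at once if a bystander was moved by more than 30 mm (distance of any of spare_lens, film_can, meter, lens_cap, tape_roll, vase_tall, vase_short, flower_mug from where it was at the start of the episode above 0.03 m).
It also fails if it takes over 72 s, if anything falls off the work surface, if the arm or the gripper's body presses on something with over 40 N, if the wrist force passes 120 N, or if a joint passes its speed limit or range.

ROBOT

A 7-joint arm with a two-finger parallel gripper is mounted at the origin on the work surface. World frame = base frame: x ahead of the robot, y to its left, z up, the work surface at z = 0. Lengths are in mm, angles in rad, forces in N, time in s.
With the tool pointing down it reaches from about 425 to 875 mm from the base axis. Payload 9.9 kg.
Tool frame: the origin (TCP) lies midway between the tips of the shut fingers; the grasp point (between the pads) lies 19 mm behind it; z points along the fingers, y is the line along which they close (so a half turn about z gives the same grasp; the last joint's range is limited). The gripper opens to 85 mm and grips with 20 to 120 N. Pads are 22 mm wide; open, the fingers measure 114 mm over their backs; the gripper's body (76 mm by 85 mm) begins 54 mm behind the grasp point. The pads swing forward as they close: fully open they stand 13 mm farther back than shut.
Start: joints at [-1.432, 0.576, 0.025, 1.437, -0.015, 1.129, -0.057], TCP at [149.141, 658.32, 198.289] pointing down, gripper open.
Joint ranges: [-2.76, 2.76], [-0.34, 2.15], [-1.52, 1.57], [0.19, 2.46], [-1.09, 4.23], [0.17, 1.99], [-2.82, 2.82]. Speed limits (rad/s): [2.22, 2.22, 3.01, 3.01, 3.14, 3.14, 3.14].

INTERFACE

Orientations are given as a rotation vector (axis times angle).
In Python, from workcell import manip gives the robot as it stands. The module is installed in compiled form; this text tells all that it offers.
- The arm moves only by the tool move_arm, never from a script. Its argument "deltas" is a list of rows, each a list of 7 numbers: the opening, from -1 (shut) to 1 (fully open), then the shift along the tool's x, y, z in m, then the turn, a rotation vector about the tool's x, y, z in degrees. A call has 1 to 10 rows; each row shifts and turns the commanded pose from where the row before left it, along the tool's axes as they then stand; what a row does not reach is not made up. A row lasts 1/10 s, in which the tool goes at most 50 mm and 8.59 degrees, less where a joint would pass 70% of its speed; a pose out of reach is approached as far as the arm can. A call is refused whole if a number of a shift passes 0.05 or a number of a turn 8.59, either way. A call with a gripper value outside its range is refused whole. The fingers move at their own pace and stop on an object; the grip force is fixed at half the most. Time passes only in rows, so rows that do not move let the fingers close. It gives the time, the measured TCP pose, the force, the opening and the grip force at its end, in the units of the state.
- manip.state(): the state, without advancing time (a new reading comes with each control period).
- manip.capture(name): name is "scene" or "top" or "wrist"; returns a dict with "image" (384x512x3 uint8, red, green, blue), "K" (3x3 intrinsics, pixels), "k1" (the pictures are not rectified: a ray, as slopes to the right and down, at radius r is drawn at 1 + k1 r^2 times it, then the intrinsics apply), "origin" and "rotation" of the camera in the world. Camera axes: x right, y down, z forward; pixel columns grow to the right and rows downward; lengths in mm; the calibration is good to about 2 mm. A picture is of the moment at which its call begins. There is no depth.
- manip.close_job(): hands the job in; it is judged then, once.
The state is a dict: "time_s": time; "joint_positions": joint angles; "dq": joint speeds; "tau": joint torques, N m; "tool_pos": TCP position; "tcp_rot": TCP orientation; "contact_force": force on the tool from outside, world axes, zero at the start; "ft_torque": the same for the moment, N m; "grip_width": finger opening in mm; "grip_force": force on a finger pad.
Only numpy, scipy, OpenCV 4.12 (cv2) and the standard library are available. Lean on these libraries where they do the work, as an engineer would, in place of code of your own. Each camera call takes 0.05 s, during which the arm holds its last target. There are 200 camera calls.

## Working session

There is one attempt and no reset: what is moved stays moved. The work goes in short steps, Python scripts to look and compute and a tool call to move; the robot and the scene stay as the last step left them, time stands still between calls to the robot, and variables do not carry over. Pictures are saved under pics/ and viewed, at most 10 in all, crops included, and the job is handed in when it is done.

Besides the shell and the picture viewer there is one more tool, called as name(argument=value, ...) on one line, values as JSON. move_arm: Moves the arm, as the interface text tells. Its arguments: {"type":"object","properties":{"deltas":{"type":"array"}},"required":["deltas"]}

```bash
mkdir -p pics; cat > h.py <<'E'
import numpy as np, cv2
from workcell import manip
def cap(n,f=None):
    c=manip.capture(n)
    if f: cv2.imwrite('pics/'+f,c['image'][:,:,::-1])
    return c
def ray(c,u,v):
    K=np.array(c['K']);k=c['k1']
    d=np.array([(u-K[0,2])/K[0,0],(v-K[1,2])/K[1,1]]);s=d.copy()
    for _ in range(30): s=d/(1+k*(s@s))
    r=np.array(c['rotation']);
    w=r@np.array([s[0],s[1],1]); return np.array(c['origin']),w/np.linalg.norm(w)
def onz(c,u,v,z):
    o,w=ray(c,u,v); return o+w*(z-o[2])/w[2]
def tri(a,b):
    (o1,w1),(o2,w2)=a,b
    t=np.linalg.lstsq(np.c_[w1,-w2],o2-o1,rcond=None)[0]
    p,q=o1+t[0]*w1,o2+t[1]*w2
    return (p+q)/2,np.linalg.norm(p-q)
def proj(c,p):
    r=np.array(c['rotation']);x=r.T@(np.array(p)-np.array(c['origin']));s=x[:2]/x[2];s=s*(1+c['k1']*(s@s))
    K=np.array(c['K']);return K[0,0]*s[0]+K[0,2],K[1,1]*s[1]+K[1,2]
E
python3 - <<'E'
from h import *
for n in ["scene","top","wrist"]:
    c=cap(n,n+'0.png');print(n,c['K'],c['k1'],c['origin'],c['rotation'])
a=[cv2.imread(f'pics/{n}0.png') for n in("scene","top")]
print(manip.state())
E
```

```text
scene [[460.31084818   0.         250.01726815]
 [  0.         460.31084818 194.1369522 ]
 [  0.           0.           1.        ]] -0.021403948627019352 [1428.1529842  -265.74633659 1115.03076644] [-1.92443326 -1.51840646  0.60030755]
top [[357.73296149   0.         249.36856112]
 [  0.         357.73296149 193.52544456]
 [  0.           0.           1.        ]] -0.09379847438484383 [ 241.78253938   -5.72426654 1287.44948705] [-2.05645896  2.12593073 -0.26640969]
wrist [[316.71261301   0.         252.454098  ]
 [  0.         316.71261301 187.63207734]
 [  0.           0.           1.        ]] -0.008575085405040102 [ 83.02630526 673.2189785  373.13692012] [2.28142395 1.82180949 0.24544235]
{'time_s': 0.15, 'joint_positions': array([-1.43180678,  0.57634585,  0.02484035,  1.43772454, -0.01499588,
        1.12898156, -0.05650496]), 'dq': array([ 0.00022968, -0.00142013, -0.00161762, -0.00421785,  0.00085711,
        0.00038313,  0.00011144]), 'tau': array([ 3.55016207e-03, -7.66263771e+01,  2.25334659e+00, -2.86178112e+01,
        1.56984717e-02,  9.89446562e-03, -6.50361258e-06]), 'tool_pos': array([149.04471114, 657.94403977, 197.63254904]), 'tcp_rot': array([-3.49167536e-01, -3.12204592e+00,  1.99844056e-03]), 'contact_force': array([ 0.34454128, -1.53475373,  1.22831541]), 'ft_torque': array([-0.00369933, -0.03942904,  0.03639722]), 'grip_force': 0.0, 'grip_width': 85.76059252137088}
```

View pics/scene0.png

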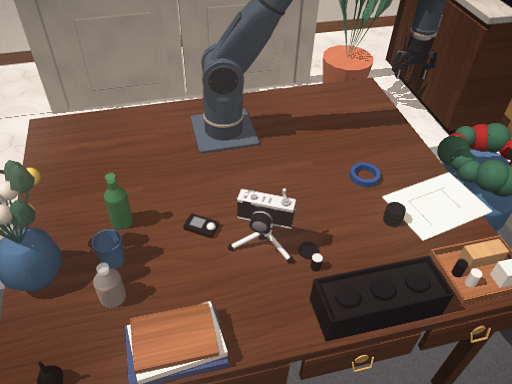

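View pics/top0.png

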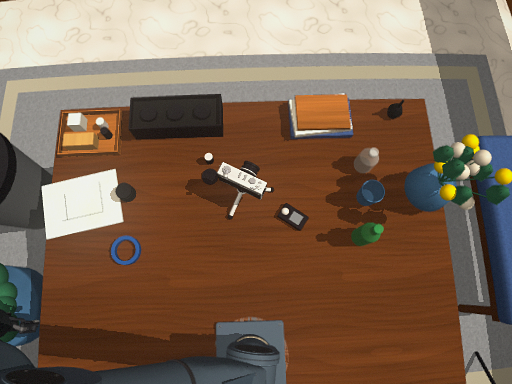

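The scene view shows the camera near (265,205) with its knob at about (285,192). In the top view the camera is near (243,178). I'll enlarge both.

```bash
sed -i 's/r=np.array(c\[.rotation.\])/r=cv2.Rodrigues(np.array(c["rotation"]))[0]/' h.py; python3 - <<'E'
import cv2,numpy as np
s=cv2.imread('pics/scene0.png')[170:270,220:330];t=cv2.imread('pics/top0.png')[140:220,190:290]
f=lambda i,k:cv2.resize(i,None,fx=k,fy=k,interpolation=cv2.INTER_CUBIC)
a=f(s,3.6);b=f(t,3.9);h=max(a.shape[0],b.shape[0])
P=lambda i:np.pad(i,((0,h-i.shape[0]),(0,0),(0,0)))
cv2.imwrite('pics/z1.png',np.hstack([P(a),P(b)]));print(a.shape,b.shape)
E
```

```text
(360, 396, 3) (312, 390, 3)
```

View pics/z1.png

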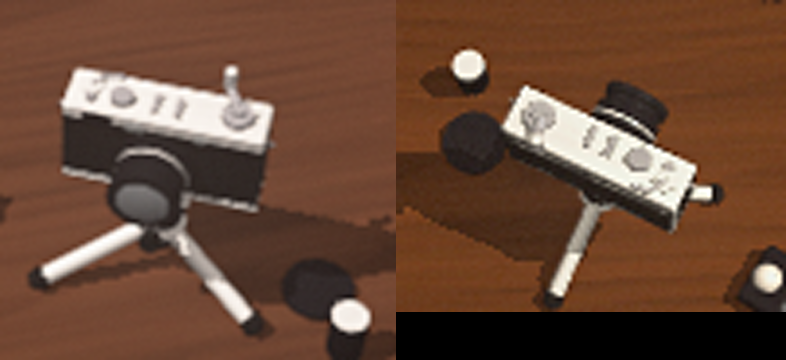

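The crop shows the dial at top px (227,169.5) and scene px (286,203). The knob points back and down in the top view, at about top (224,176) and scene (284,190).

```bash
python3 - <<'E'
from h import *
t=cap('top');s=cap('scene')
T=lambda x,y:(190+(x-396)/3.9,140+y/3.9);S=lambda x,y:(220+x/3.6,170+y/3.6)
print('dial',tri(ray(t,*T(540,115)),ray(s,*S(239,117))))
print('knobtop',tri(ray(t,*T(528,142)),ray(s,*S(232,72))))
print('axis@200',onz(t,*T(540,115),200),onz(s,*S(239,117),200))
for z in(215,): print('knob',onz(t,*T(528,142),z),onz(s,*S(232,72),z))
for p in[(522,86),(697,165),(680,205),(503,125)]: print('corner top',onz(t,*T(*p),192).round(0))
for p in[(78,68),(273,103),(263,140),(63,105)]: print('corner scene',onz(s,*S(*p),192).round(0))
for n,p in dict(can=(468,65),cap=(472,142)).items(): print(n,onz(t,*T(*p),50 if n=='can' else 8).round(0))
print(manip.state()['tool_pos'],cv2.Rodrigues(manip.state()['tcp_rot'])[0].round(2))
E
```

```text
dial (array([602.86669578,  57.08127569, 191.19691425]), np.float64(7.317130533460519))
knobtop (array([573.06335359,  62.72426273, 210.29652255]), np.float64(0.3008869733643502))
axis@200 [598.95587637  53.05641448 200.        ] [611.16691437  57.66089669 200.        ]
knob [571.57614348  62.27972632 215.        ] [577.52459129  61.16808489 215.        ]
corner top [627.  68. 192.]
corner top [554. -74. 192.]
corner top [521. -59. 192.]
corner top [594.  84. 192.]
corner scene [524. -48. 192.]
corner scene [596.  91. 192.]
corner scene [631.  71. 192.]
corner scene [561. -69. 192.]
can [700. 128.  50.]
cap [637. 129.   8.]
[149.08339179 658.1118196  197.91100244] [[-0.98  0.22 -0.  ]
 [ 0.22  0.98 -0.  ]
 [-0.   -0.   -1.  ]]
```

move_arm(deltas=[[1,-0.0335,-0.0285,-0.012,0,0,0],[1,-0.0335,-0.0285,-0.012,0,0,0],[1,-0.0335,-0.0285,-0.012,0,0,0],[1,-0.0335,-0.0285,-0.012,0,0,0],[1,-0.0335,-0.0285,-0.012,0,0,0],[1,-0.0335,-0.0285,-0.012,0,0,0],[1,-0.0335,-0.0285,-0.012,0,0,0],[1,-0.0335,-0.0285,-0.012,0,0,0],[1,-0.0335,-0.0285,-0.006,0,0,0],[1,-0.0335,-0.0285,0,0,0,0]])

```text
time_s: 1.25
tool_pos: [414.1, 305.0, 301.5]
tcp_rot: [0.349, 3.121, 0.003]
contact_force: [1.3, -0.1, 0.3]
grip_width: 85.7
grip_force: 0.0
```

move_arm(deltas=[[0.2,-0.0335,-0.0285,0,0,0,0],[0,-0.0335,-0.0285,0,0,0,0],[-0.3,-0.0335,-0.0285,0,0,0,0],[-0.3,-0.0335,-0.0285,0,0,0,0],[-0.3,-0.0335,-0.0285,0,0,0,0],[-0.3,-0.0335,-0.0285,0,0,0,0],[-0.3,-0.0335,-0.0285,0,0,0,0],[-0.3,0,0,0,0,0,0],[-0.3,0,0,0,0,0,0]])

```text
time_s: 2.15
tool_pos: [597.7, 58.8, 299.9]
tcp_rot: [-0.353, -3.121, 0.001]
contact_force: [0.3, 0.4, 0.6]
grip_width: 30.1
grip_force: 0.0
```

```bash
python3 - <<'E'
from h import *
c=cap('wrist','w1.png');s=manip.state()
print(s['tool_pos'],cv2.Rodrigues(s['tcp_rot'])[0].round(3),s['contact_force'],s['grip_width'],s['joint_positions'].round(2),c['origin'])
print([proj(c,p) for p in[(601,57,200),(574,62,219),(576,8,192)]])
E
```

```text
[597.26198218  60.29966702 299.97185903] [[-0.975  0.221 -0.001]
 [ 0.221  0.975  0.   ]
 [ 0.001  0.    -1.   ]] [-0.01126795  0.70178517 -0.27681275] 30.223038157565995 [-0.34  0.4   0.26  1.48 -0.1   1.27  1.27] [531.82435883  74.10549356 475.49319812]
[(np.float64(251.31423002291314), np.float64(182.52933412228793)), (np.float64(249.75556402412624), np.float64(155.85797402480443)), (np.float64(192.8267520745512), np.float64(166.10031185921653))]
```

View pics/w1.png

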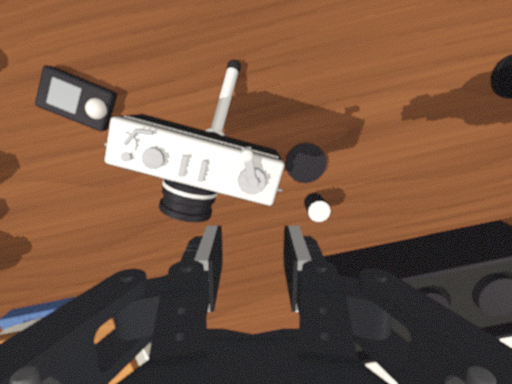

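The wrist view shows the dial at (252,182) and the knob at (249,155), both as predicted. I'll come closer for a second view.

move_arm(deltas=[[-0.4,0.012,-0.0015,0.02,0,0,0],[-0.4,0.011,-0.0015,0.02,0,0,0],[-0.4,0,0,0,0,0,0],[-0.4,0,0,0,0,0,0]])

```text
time_s: 2.6
tool_pos: [574.4, 63.4, 261.0]
tcp_rot: [0.346, 3.122, 0.001]
contact_force: [0.1, 0.2, -0.7]
grip_width: 25.8
grip_force: 0.0
```

```bash
python3 - <<'E'
from h import *
import pickle
c=cap('wrist','w2.png');s=manip.state();pickle.dump(c,open('w2.pkl','wb'))
print(s['tool_pos'],s['contact_force'],s['grip_width'])
u=[proj(c,p) for p in[(601,57,200),(574,62,219)]];print(u)
a=cv2.imread('pics/w1.png')[120:215,210:300];x0,y0=int(u[0][0])-50,int(u[0][1])-60
b=cv2.imread('pics/w2.png')[y0:y0+95,x0:x0+90];print(x0,y0)
f=lambda i:cv2.resize(i,None,fx=4.4,fy=4.4,interpolation=cv2.INTER_CUBIC)
cv2.imwrite('pics/z2.png',np.hstack([f(a),f(b)]))
E
```

```text
[575.05848532  63.05050029 261.46352564] [-0.43412815 -0.10566486  0.8465613 ] 25.506177023072482
[(np.float64(251.9026833447245), np.float64(223.34316859329041)), (np.float64(250.39026843810404), np.float64(197.64962316477022))]
201 163
```

View pics/z2.png

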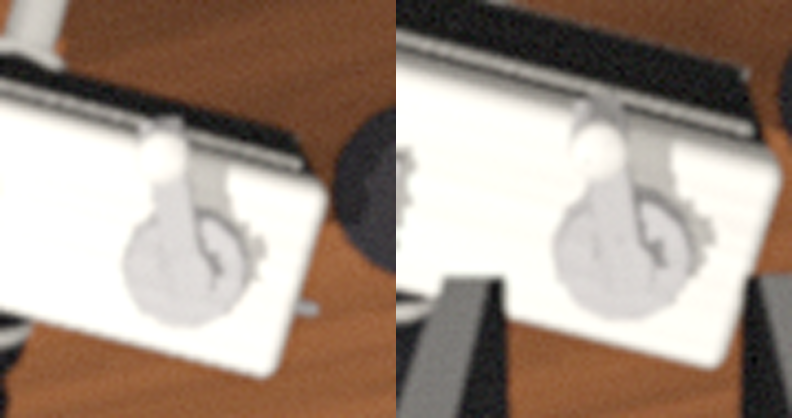

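In the enlarged pair, the dial centre is at (252.5,180.2) in w1 and (253,220.3) in w2. The knob top is at (247,155.2) and (247.1,197.5).

```bash
python3 - <<'E'
from h import *
import pickle
w2=pickle.load(open('w2.pkl','rb'));w1=dict(w2);
from scipy.spatial.transform import Rotation as R
# w1 pose: same orientation, origin printed
w1['origin']=np.array([531.82435883,74.10549356,475.49319812])
print(w2['origin'])
print('dial',tri(ray(w1,252.5,180.2),ray(w2,253,220.3)),onz(w1,252.5,180.2,198.5),onz(w2,253,220.3,198.5))
print('knob',tri(ray(w1,247,155.2),ray(w2,247.1,197.5)),onz(w1,247,155.2,219),onz(w2,247.1,197.5,219))
E
```

```text
[508.23442027  78.23695197 436.63765967]
dial (array([600.70145208,  58.36796482, 194.84818813]), np.float64(0.7610964433798155)) [599.88299709  58.94019912 198.5       ] [599.22740268  58.30134844 198.5       ]
knob (array([573.03484084,  60.10095153, 220.32258154]), np.float64(0.5573969864203884)) [573.30980467  60.30174447 219.        ] [573.3702589   59.71628629 219.        ]
```

move_arm(deltas=[[-0.4,0.0005,-0.0015,0.01,0,0,0],[-0.4,0.0005,-0.0018,0.01,0,0,0],[-0.4,0,0,0.01,0,0,0],[-0.4,0,0,0.01,0,0,0],[-0.4,0,0,0.01,0,0,0],[-0.4,0,0,0.006,0,0,0],[-0.4,0,0,0,0,0,0],[-0.4,0,0,0,0,0,0]])

```text
time_s: 3.45
tool_pos: [572.8, 59.1, 204.3]
tcp_rot: [0.349, 3.122, -0.0]
contact_force: [-0.1, -0.6, -0.7]
grip_width: 25.5
grip_force: 0.0
```

```bash
python3 - <<'E'
from h import *
c=cap('wrist','w3.png');s=manip.state()
print(s['tool_pos'],s['contact_force'],s['grip_width'],c['origin'])
u=proj(c,(573.3,60,219));print(u)
x0,y0=int(u[0])-60,int(u[1])-50
cv2.imwrite('pics/z3.png',cv2.resize(c['image'][y0:y0+100,x0:x0+120,::-1],None,fx=4,fy=4));print(x0,y0)
E
```

```text
[572.99069458  59.12629891 204.62485543] [-0.38415959 -0.38280272 -0.61149663] 25.747133120654812 [506.78023051  74.20982334 379.96029092]
(np.float64(254.12767394740112), np.float64(228.99457859060942))
194 178
```

View pics/z3.png

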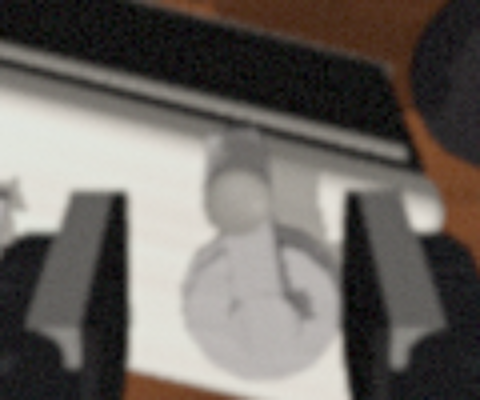

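The knob top is at crop (240,200), midway between the fingers, as predicted. I'll close on it.

move_arm(deltas=[[-0.5,0,0.0007,0,0,0,0],[-0.6,0,0,0,0,0,0],[-0.7,0,0,0,0,0,0],[-0.8,0,0,0,0,0,0],[-0.9,0,0,0,0,0,0],[-1,0,0,0,0,0,0],[-1,0,0,0,0,0,0]])

```text
time_s: 4.2
tool_pos: [572.9, 59.8, 204.3]
tcp_rot: [-0.349, -3.122, 0.0]
contact_force: [0.7, 0.2, -0.1]
grip_width: -0.0
grip_force: 0.0
```

The fingers shut on nothing, so I'll look again.

```bash
python3 - <<'E'
from h import *
c=cap('wrist','w4.png');s=manip.state()
print(s['tool_pos'],s['grip_width'],s['grip_force'])
cv2.imwrite('pics/z4.png',cv2.resize(c['image'][160:310,160:350,::-1],None,fx=4,fy=4))
for p in[(573,60,204),(573,60,219)]:print(proj(c,p))
E
```

```text
[572.8529477   59.80642602 204.28783934] 0.12030959547292179 0.0
(np.float64(252.76645146909175), np.float64(218.8530618901854))
(np.float64(252.78677335033834), np.float64(228.76957411903456))
```

View pics/z4.png

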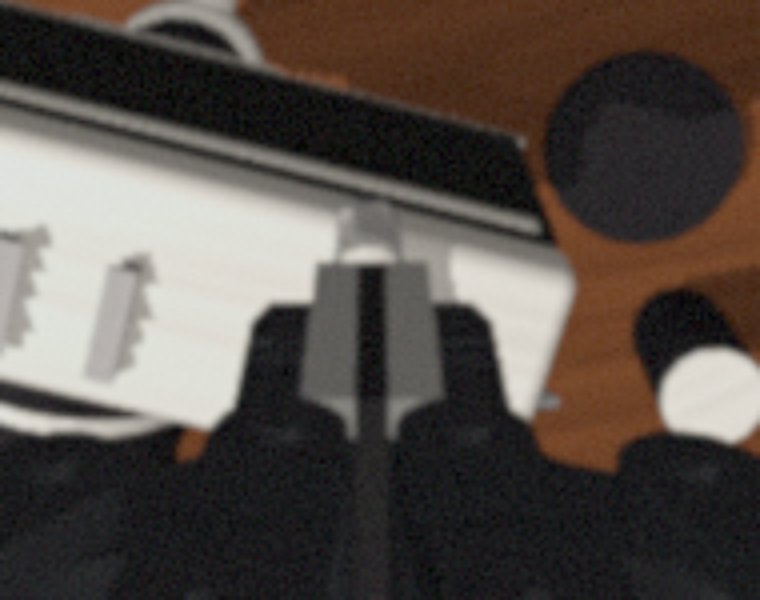

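The fingers' end lies at row 226. That row and the apparent gap scale both put the tips about 35 mm above the stated TCP, so they shut above the knob. I'll reopen and feel my way down.

move_arm(deltas=[[-0.4,0,0,0,0,0,0],[-0.4,0,0,0,0,0,0],[-0.4,0,0,0,0,0,0],[-0.4,0,0,0.003,0,0,0],[-0.4,0,0,0.003,0,0,0]])

```text
time_s: 4.75
tool_pos: [572.9, 59.8, 198.1]
tcp_rot: [0.349, 3.122, 0.0]
contact_force: [-1.0, -0.0, -0.7]
grip_width: 25.7
grip_force: 0.0
```

```bash
python3 - <<'E'
from h import *
c=cap('scene');s=manip.state();print(s['tool_pos'],s['contact_force'],s['grip_width'])
cv2.imwrite('pics/z5.png',cv2.resize(c['image'][120:240,210:350,::-1],None,fx=5,fy=5,interpolation=cv2.INTER_CUBIC))
for p in[(573,60,198),(573,60,219),(573,60,240)]:u=proj(c,p);print((u[0]-210)*5,(u[1]-120)*5)
E
```

```text
[572.52411206  59.77886705 197.47984443] [-0.57959929 -1.12497427 -0.55547063] 25.04799432977619
365.6912475206883 366.20624948583014
368.3598533083574 339.61159315274415
371.090656374335 312.38724770473357
```

View pics/z5.png

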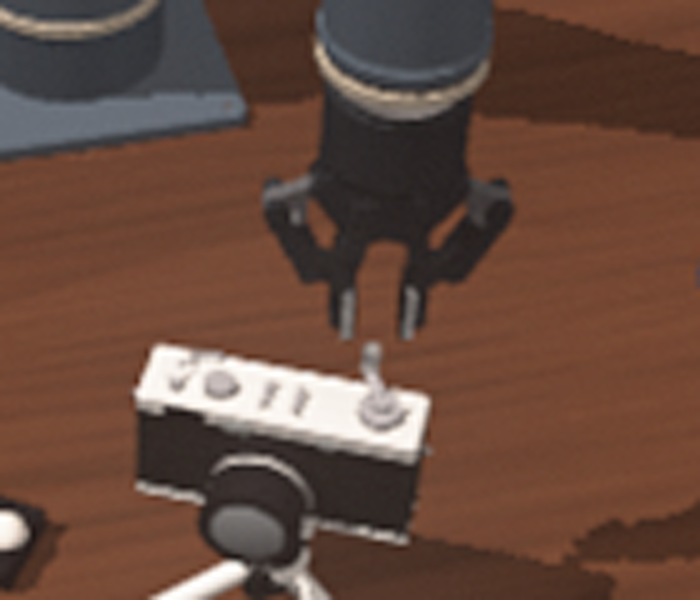

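The scene view shows the tips at about row 337 and the knob top at row 342. So the tips are still just above the knob, and I'll go down until they touch the plate.

move_arm(deltas=[[-0.4,0,0,0.005,0,0,0],[-0.4,0,0,0.005,0,0,0],[-0.4,0,0,0.005,0,0,0],[-0.4,0,0,0,0,0,0]])

```text
time_s: 5.2
tool_pos: [572.3, 59.8, 182.4]
tcp_rot: [-0.349, -3.121, 0.001]
contact_force: [-0.6, 0.3, 0.9]
grip_width: 25.9
grip_force: 0.0
```

move_arm(deltas=[[-0.4,0,0,0.002,0,0,0],[-0.4,0,0,0.002,0,0,0],[-0.4,0,0,0,0,0,0]])

```text
time_s: 5.5
tool_pos: [572.8, 59.8, 179.1]
tcp_rot: [-0.349, -3.122, 0.0]
contact_force: [0.1, -0.3, 0.1]
grip_width: 25.5
grip_force: 0.0
```

move_arm(deltas=[[-0.4,0,0,0.002,0,0,0],[-0.4,0,0,0.001,0,0,0],[-0.4,0,0,0,0,0,0]])

```text
time_s: 5.8
tool_pos: [572.8, 59.8, 176.1]
tcp_rot: [-0.349, -3.122, 0.0]
contact_force: [0.4, -0.3, 1.1]
grip_width: 25.8
grip_force: 0.0
```

```bash
python3 - <<'E'
from h import *
c=cap('wrist','w6.png');s=manip.state();print(s['tool_pos'],s['contact_force'],s['grip_width'])
cv2.imwrite('pics/z6.png',cv2.resize(c['image'][180:330,160:350,::-1],None,fx=4,fy=4))
c=cap('scene','s6.png')
E
```

```text
[572.83206268  59.81483339 176.26051143] [ 0.87693121 -0.34914998 -0.90629427] 25.698420493927976
```

View pics/z6.png

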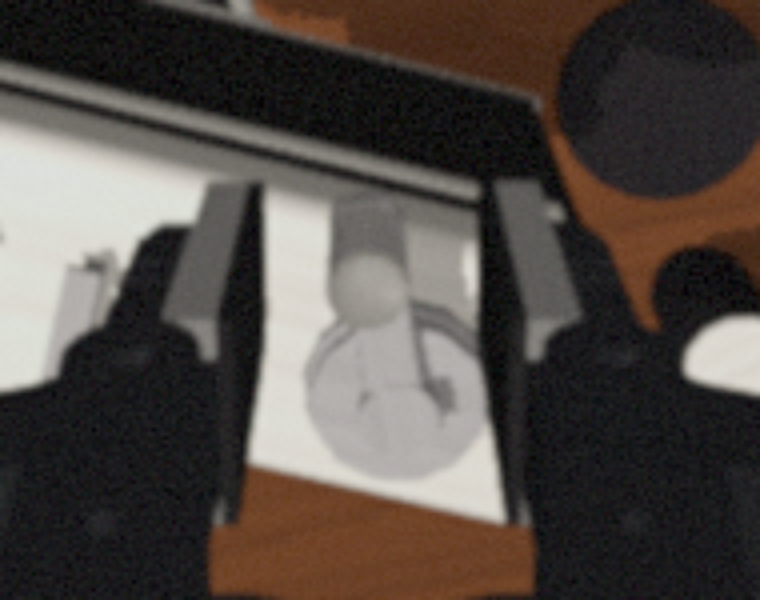

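The knob at crop (368,288) is now between the pads, but the overlap is shallow. I'll go down further and feel for the plate.

move_arm(deltas=[[-0.4,0,0,0.002,0,0,0],[-0.4,0,0,0.002,0,0,0],[-0.4,0,0,0.002,0,0,0],[-0.4,0,0,0,0,0,0]])

```text
time_s: 6.3
tool_pos: [572.6, 59.8, 169.9]
tcp_rot: [-0.349, -3.122, 0.0]
contact_force: [-0.0, -0.7, 0.4]
grip_width: 25.8
grip_force: 0.0
```

move_arm(deltas=[[-0.4,0,0,0.002,0,0,0],[-0.4,0,0,0.002,0,0,0],[-0.4,0,0,0,0,0,0]])

```text
time_s: 6.6
tool_pos: [572.7, 59.8, 166.0]
tcp_rot: [-0.349, -3.122, 0.0]
contact_force: [0.2, 0.5, -0.8]
grip_width: 25.5
grip_force: 0.0
```

move_arm(deltas=[[-0.4,0,0,0.0015,0,0,0],[-0.4,0,0,0.0015,0,0,0],[-0.4,0,0,0,0,0,0]])

```text
time_s: 6.9
tool_pos: [572.7, 59.8, 163.1]
tcp_rot: [-0.349, -3.122, 0.0]
contact_force: [0.8, -0.3, 0.1]
grip_width: 25.2
grip_force: 0.0
```

move_arm(deltas=[[-0.4,0,0,0.0015,0,0,0],[-0.4,0,0,0.0015,0,0,0],[-0.4,0,0,0,0,0,0]])

```text
time_s: 7.2
tool_pos: [572.7, 59.8, 160.1]
tcp_rot: [-0.349, -3.122, 0.0]
contact_force: [1.0, 0.5, 0.2]
grip_width: 25.8
grip_force: 0.0
```

move_arm(deltas=[[-0.4,0,0,0.001,0,0,0],[-0.4,0,0,0.001,0,0,0],[-0.4,0,0,0,0,0,0]])

```text
time_s: 7.5
tool_pos: [573.0, 59.8, 158.9]
tcp_rot: [0.349, 3.122, 0.0]
contact_force: [-2.0, 0.7, 5.3]
grip_width: 25.6
grip_force: 3.2
```

move_arm(deltas=[[-0.4,0,0,0.001,0,0,0],[-0.4,0,0,0.001,0,0,0],[-0.4,0,0,0,0,0,0]])

```text
time_s: 7.8
tool_pos: [573.1, 59.8, 158.7]
tcp_rot: [0.349, 3.12, 0.002]
contact_force: [-8.4, -0.3, 24.0]
grip_width: 25.5
grip_force: 12.0
```

The tips touched the plate at TCP z = 159.3, so they are 33 mm above the reported TCP. I'll lift to TCP z ≈ 173 and grip.

move_arm(deltas=[[-0.4,0,0,-0.006,0,0,0],[-0.4,0,0,-0.006,0,0,0],[-0.4,0,0,-0.005,0,0,0],[-0.5,0,0,0,0,0,0],[-0.6,0,0,0,0,0,0],[-0.7,0,0,0,0,0,0],[-0.8,0,0,0,0,0,0],[-1,0,0,0,0,0,0],[-1,0,0,0,0,0,0]])

```text
time_s: 8.7
tool_pos: [572.7, 59.8, 173.1]
tcp_rot: [-0.349, -3.122, 0.0]
contact_force: [0.1, -0.3, -0.4]
grip_width: 6.2
grip_force: 58.6
```

```bash
cat > circ.py <<'E'
import sys
from h import *
# cmd x y (current), centre x y, start angle, list of steps
px,py,cx,cy,a,step,n=map(float,sys.argv[1:8])
c,s=np.cos(-2.9187+np.pi*0),0
X=np.array([-.975,.2215]);Y=np.array([.2215,.975]);p=np.array([px,py])
for i in range(int(n)):
    a-=step;q=np.array([cx+27*np.cos(np.radians(a)),cy+27*np.sin(np.radians(a))])
    d=q-p;r=np.round([d@X/1000,d@Y/1000],4);print([-1,*r.tolist(),0,0,0,0],end=',')
    p=p+1000*(r[0]*X+r[1]*Y)
print('\ncmd',p.round(2),'ang',a)
s=manip.state();print(s['tool_pos'].round(2),s['contact_force'].round(2),s['ft_torque'].round(3),s['grip_width'])
E
python3 circ.py 572.9 59.9 599.9 58.3 176.6 15 6
```

```text
[-1, 0.0002, 0.0071, 0, 0, 0, 0],[-1, -0.0016, 0.0068, 0, 0, 0, 0],[-1, -0.0033, 0.0062, 0, 0, 0, 0],[-1, -0.0048, 0.0052, 0, 0, 0, 0],[-1, -0.006, 0.0037, 0, 0, 0, 0],[-1, -0.0068, 0.0021, 0, 0, 0, 0],
cmd [601.53  85.28] ang 86.6
[572.68  59.78 173.14] [ 0.08 -0.29 -0.38] [-0.032  0.111  0.015] 6.230741379891804
```

move_arm(deltas=[[-1,0.0002,0.0071,0,0,0,0],[-1,-0.0016,0.0068,0,0,0,0]])

```text
time_s: 8.9
tool_pos: [577.2, 72.9, 173.2]
tcp_rot: [-0.35, -3.122, 0.001]
contact_force: [1.3, -3.8, -1.5]
grip_width: 6.1
grip_force: 58.7
```

```bash
python3 circ.py 572.9 59.9 599.9 58.3 176.6 15 2
```

```text
[-1, 0.0002, 0.0071, 0, 0, 0, 0],[-1, -0.0016, 0.0068, 0, 0, 0, 0],
cmd [577.34  73.14] ang 146.6
[577.21  72.93 173.17] [ 1.35 -3.83 -1.53] [-1.067 -0.19  -0.018] 6.06338947054439
```

move_arm(deltas=[[-1,-0.0033,0.0062,0,0,0,0],[-1,-0.0048,0.0052,0,0,0,0],[-1,-0.006,0.0037,0,0,0,0],[-1,-0.0068,0.0021,0,0,0,0]])

```text
time_s: 9.3
tool_pos: [600.3, 84.9, 172.9]
tcp_rot: [-0.349, -3.119, 0.003]
contact_force: [-7.6, -6.8, 2.7]
grip_width: 6.1
grip_force: 59.2
```

```bash
python3 circ.py 601.53 85.28 599.9 58.3 86.6 15 6;python3 circ.py 601.53 85.28 599.9 58.3 86.6 15 12 | head -1;
```

```text
[-1, -0.007, 0.0002, 0, 0, 0, 0],[-1, -0.0069, -0.0016, 0, 0, 0, 0],[-1, -0.0062, -0.0033, 0, 0, 0, 0],[-1, -0.0052, -0.0048, 0, 0, 0, 0],[-1, -0.0037, -0.006, 0, 0, 0, 0],[-1, -0.002, -0.0068, 0, 0, 0, 0],
cmd [626.82  56.67] ang -3.4000000000000057
[600.31  84.92 172.88] [-7.61 -6.83  2.71] [-1.33   1.59   0.028] 6.084268095154761
[-1, -0.007, 0.0002, 0, 0, 0, 0],[-1, -0.0069, -0.0016, 0, 0, 0, 0],[-1, -0.0062, -0.0033, 0, 0, 0, 0],[-1, -0.0052, -0.0048, 0, 0, 0, 0],[-1, -0.0037, -0.006, 0, 0, 0, 0],[-1, -0.002, -0.0068, 0, 0, 0, 0],[-1, -0.0003, -0.007, 0, 0, 0, 0],[-1, 0.0016, -0.0069, 0, 0, 0, 0],[-1, 0.0034, -0.0062, 0, 0, 0, 0],[-1, 0.0048, -0.0051, 0, 0, 0, 0],[-1, 0.006, -0.0038, 0, 0, 0, 0],[-1, 0.0067, -0.002, 0, 0, 0, 0],
```

```bash
python3 circ.py 601.53 85.28 599.9 57.7 86.6 15 6
```

```text
[-1, -0.0072, -0.0004, 0, 0, 0, 0],[-1, -0.0068, -0.0016, 0, 0, 0, 0],[-1, -0.0062, -0.0033, 0, 0, 0, 0],[-1, -0.0052, -0.0048, 0, 0, 0, 0],[-1, -0.0037, -0.006, 0, 0, 0, 0],[-1, -0.0021, -0.0067, 0, 0, 0, 0],
cmd [626.9   56.14] ang -3.4000000000000057
[600.31  84.92 172.88] [-7.61 -6.83  2.71] [-1.33   1.59   0.028] 6.084268095154761
```

move_arm(deltas=[[-1,-0.0072,-0.0004,0,0,0,0],[-1,-0.0068,-0.0016,0,0,0,0],[-1,-0.0062,-0.0033,0,0,0,0]])

```text
time_s: 9.6
tool_pos: [618.5, 77.2, 172.8]
tcp_rot: [-0.346, -3.118, -0.001]
contact_force: [-8.1, 0.4, 3.9]
grip_width: 6.0
grip_force: 59.4
```

move_arm(deltas=[[-1,-0.0052,-0.0048,0,0,0,0],[-1,-0.0037,-0.006,0,0,0,0],[-1,-0.0021,-0.0067,0,0,0,0]])

```text
time_s: 9.9
tool_pos: [626.6, 59.9, 173.0]
tcp_rot: [-0.344, -3.121, -0.006]
contact_force: [-2.9, 7.1, 0.4]
grip_width: 6.3
grip_force: 59.2
```

```bash
python3 circ.py 626.9 56.14 599.9 57.7 -3.4 15 6
```

```text
[-1, -0.0002, -0.0071, 0, 0, 0, 0],[-1, 0.0016, -0.0069, 0, 0, 0, 0],[-1, 0.0033, -0.0062, 0, 0, 0, 0],[-1, 0.0048, -0.0051, 0, 0, 0, 0],[-1, 0.006, -0.0038, 0, 0, 0, 0],[-1, 0.0068, -0.002, 0, 0, 0, 0],
cmd [598.27  30.76] ang -93.4
[626.62  59.85 173.03] [-2.89  7.12  0.38] [ 1.495  0.685 -0.066] 6.29815933636019
```

```bash
python3 circ.py 626.9 56.14 599.6 57.4 -3.4 15 6|head -2;python3 circ.py 598.0 30.5 599.6 57.4 -93.4 15 6|head -2
```

```text
[-1, 0.0, -0.0075, 0, 0, 0, 0],[-1, 0.0016, -0.0068, 0, 0, 0, 0],[-1, 0.0033, -0.0062, 0, 0, 0, 0],[-1, 0.0049, -0.0052, 0, 0, 0, 0],[-1, 0.0059, -0.0037, 0, 0, 0, 0],[-1, 0.0068, -0.0021, 0, 0, 0, 0],
cmd [597.99  30.41] ang -93.4
[-1, 0.007, -0.0003, 0, 0, 0, 0],[-1, 0.0069, 0.0016, 0, 0, 0, 0],[-1, 0.0062, 0.0033, 0, 0, 0, 0],[-1, 0.0052, 0.0048, 0, 0, 0, 0],[-1, 0.0037, 0.006, 0, 0, 0, 0],[-1, 0.002, 0.0068, 0, 0, 0, 0],
cmd [572.69  59.01] ang -183.4
```

move_arm(deltas=[[-1,0,-0.0075,0,0,0,0],[-1,0.0016,-0.0068,0,0,0,0],[-1,0.0033,-0.0062,0,0,0,0]])

```text
time_s: 10.2
tool_pos: [620.1, 40.2, 173.5]
tcp_rot: [0.345, 3.119, 0.005]
contact_force: [6.5, 4.3, -4.5]
grip_width: 6.1
grip_force: 58.5
```

move_arm(deltas=[[-1,0.0049,-0.0052,0,0,0,0],[-1,0.0059,-0.0037,0,0,0,0],[-1,0.0068,-0.0021,0,0,0,0]])

```text
time_s: 10.5
tool_pos: [600.8, 30.8, 173.6]
tcp_rot: [0.348, 3.117, 0.001]
contact_force: [7.2, -2.0, -5.0]
grip_width: 5.7
grip_force: 58.8
```

move_arm(deltas=[[-1,0.007,-0.0003,0,0,0,0],[-1,0.0069,0.0016,0,0,0,0],[-1,0.0062,0.0033,0,0,0,0]])

```text
time_s: 10.8
tool_pos: [581.0, 38.2, 173.4]
tcp_rot: [0.35, 3.119, -0.002]
contact_force: [4.5, -4.8, -4.8]
grip_width: 6.1
grip_force: 58.9
```

```bash
python3 circ.py 572.69 59.01 599.6 57.4 176.6 15 24|head -2
```

```text
[-1, 0.0003, 0.007, 0, 0, 0, 0],[-1, -0.0016, 0.0069, 0, 0, 0, 0],[-1, -0.0033, 0.0062, 0, 0, 0, 0],[-1, -0.0049, 0.0052, 0, 0, 0, 0],[-1, -0.0059, 0.0037, 0, 0, 0, 0],[-1, -0.0068, 0.002, 0, 0, 0, 0],[-1, -0.007, 0.0003, 0, 0, 0, 0],[-1, -0.0069, -0.0016, 0, 0, 0, 0],[-1, -0.0062, -0.0033, 0, 0, 0, 0],[-1, -0.0052, -0.0049, 0, 0, 0, 0],[-1, -0.0037, -0.006, 0, 0, 0, 0],[-1, -0.002, -0.0067, 0, 0, 0, 0],[-1, -0.0003, -0.007, 0, 0, 0, 0],[-1, 0.0016, -0.0069, 0, 0, 0, 0],[-1, 0.0033, -0.0062, 0, 0, 0, 0],[-1, 0.0049, -0.0052, 0, 0, 0, 0],[-1, 0.0059, -0.0037, 0, 0, 0, 0],[-1, 0.0068, -0.002, 0, 0, 0, 0],[-1, 0.007, -0.0003, 0, 0, 0, 0],[-1, 0.0069, 0.0016, 0, 0, 0, 0],[-1, 0.0062, 0.0033, 0, 0, 0, 0],[-1, 0.0052, 0.0049, 0, 0, 0, 0],[-1, 0.0037, 0.0059, 0, 0, 0, 0],[-1, 0.002, 0.0068, 0, 0, 0, 0],
cmd [572.69  59.01] ang -183.4
```

move_arm(deltas=[[-1,0.0052,0.0048,0,0,0,0],[-1,0.0037,0.006,0,0,0,0],[-1,0.002,0.0068,0,0,0,0]])

```text
time_s: 11.1
tool_pos: [572.6, 57.4, 173.2]
tcp_rot: [-0.351, -3.122, 0.003]
contact_force: [-0.2, -7.9, -0.8]
grip_width: 6.0
grip_force: 59.3
```

move_arm(deltas=[[-1,0.0003,0.007,0,0,0,0],[-1,-0.0016,0.0069,0,0,0,0],[-1,-0.0033,0.0062,0,0,0,0],[-1,-0.0049,0.0052,0,0,0,0]])

```text
time_s: 11.5
tool_pos: [586.4, 81.4, 173.0]
tcp_rot: [-0.349, -3.119, 0.002]
contact_force: [-5.2, -4.9, 1.8]
grip_width: 6.2
grip_force: 59.4
```

move_arm(deltas=[[-1,-0.0059,0.0037,0,0,0,0],[-1,-0.0068,0.002,0,0,0,0],[-1,-0.007,0.0003,0,0,0,0],[-1,-0.0069,-0.0016,0,0,0,0],[-1,-0.0062,-0.0033,0,0,0,0]])

```text
time_s: 12.0
tool_pos: [618.4, 77.3, 172.9]
tcp_rot: [-0.346, -3.119, -0.002]
contact_force: [-7.9, 1.7, 2.9]
grip_width: 6.0
grip_force: 59.6
```

move_arm(deltas=[[-1,-0.0052,-0.0049,0,0,0,0],[-1,-0.0037,-0.006,0,0,0,0],[-1,-0.002,-0.0067,0,0,0,0],[-1,-0.0003,-0.007,0,0,0,0],[-1,0.0016,-0.0069,0,0,0,0]])

```text
time_s: 12.5
tool_pos: [624.0, 46.2, 173.4]
tcp_rot: [0.344, 3.12, 0.006]
contact_force: [4.5, 6.5, -3.3]
grip_width: 6.1
grip_force: 58.9
```

move_arm(deltas=[[-1,0.0033,-0.0062,0,0,0,0],[-1,0.0049,-0.0052,0,0,0,0],[-1,0.0059,-0.0037,0,0,0,0],[-1,0.0068,-0.002,0,0,0,0],[-1,0.007,-0.0003,0,0,0,0]])

```text
time_s: 13.0
tool_pos: [593.6, 31.4, 173.6]
tcp_rot: [0.349, 3.118, -0.0]
contact_force: [6.7, -2.2, -4.5]
grip_width: 5.9
grip_force: 58.9
```

move_arm(deltas=[[-1,0.0069,0.0016,0,0,0,0],[-1,0.0062,0.0033,0,0,0,0],[-1,0.0052,0.0049,0,0,0,0],[-1,0.0037,0.0059,0,0,0,0],[-1,0.002,0.0068,0,0,0,0]])

```text
time_s: 13.5
tool_pos: [572.7, 57.4, 173.2]
tcp_rot: [-0.351, -3.122, 0.004]
contact_force: [-0.3, -6.8, -0.9]
grip_width: 6.3
grip_force: 59.4
```

move_arm(deltas=[[-1,0.0003,0.007,0,0,0,0],[-1,-0.0016,0.0069,0,0,0,0],[-1,-0.0033,0.0062,0,0,0,0],[-1,-0.0049,0.0052,0,0,0,0]])

```text
time_s: 13.9
tool_pos: [586.4, 81.3, 173.0]
tcp_rot: [-0.349, -3.119, 0.002]
contact_force: [-4.9, -5.0, 1.9]
grip_width: 6.1
grip_force: 59.5
```

move_arm(deltas=[[-1,-0.0059,0.0037,0,0,0,0],[-1,-0.0068,0.002,0,0,0,0],[-1,-0.007,0.0003,0,0,0,0],[-1,-0.0069,-0.0016,0,0,0,0],[-1,-0.0062,-0.0033,0,0,0,0]])

```text
time_s: 14.4
tool_pos: [618.4, 77.3, 172.9]
tcp_rot: [-0.346, -3.119, -0.002]
contact_force: [-8.4, 1.6, 2.6]
grip_width: 6.3
grip_force: 59.7
```

move_arm(deltas=[[-1,-0.0052,-0.0049,0,0,0,0],[-1,-0.0037,-0.006,0,0,0,0],[-1,-0.002,-0.0067,0,0,0,0],[-1,-0.0003,-0.007,0,0,0,0]])

```text
time_s: 14.8
tool_pos: [625.7, 50.3, 173.2]
tcp_rot: [0.346, 3.122, 0.002]
contact_force: [-1.8, 1.2, -1.6]
grip_width: 6.4
grip_force: 59.3
```

The tangential force dropped from about 7 N to 0.6 N. One small step more will confirm it.

move_arm(deltas=[[-1,0.0016,-0.0069,0,0,0,0]])

```text
time_s: 14.9
tool_pos: [622.3, 42.6, 173.1]
tcp_rot: [-0.348, -3.122, -0.0]
contact_force: [-2.7, 2.0, -0.9]
grip_width: 6.2
grip_force: 59.4
```

move_arm(deltas=[[-1,0,0,0,0,0,0],[-1,0,0,0,0,0,0],[-1,0,0,0,0,0,0],[-1,0,0,0,0,0,0]])

```text
time_s: 15.3
tool_pos: [622.1, 42.6, 173.2]
tcp_rot: [-0.349, -3.122, 0.0]
contact_force: [-1.4, 0.3, -0.9]
grip_width: 5.8
grip_force: 59.2
```

The crank now runs light. Next I pull it up.

move_arm(deltas=[[-1,0,0,-0.002,0,0,0],[-1,0,0,-0.002,0,0,0],[-1,0,0,-0.002,0,0,0],[-1,0,0,-0.002,0,0,0],[-1,0,0,-0.001,0,0,0],[-1,0,0,0,0,0,0]])

```text
time_s: 15.9
tool_pos: [621.8, 42.5, 182.2]
tcp_rot: [-0.349, -3.122, -0.0]
contact_force: [-1.2, 1.1, -9.1]
grip_width: 5.9
grip_force: 58.5
```

```bash
python3 - <<'E'
from h import *
c=cap('top','t7.png');s=manip.state();print(s['tool_pos'],s['contact_force'],s['grip_width'])
d=cap('scene','s7.png')
f=lambda i:cv2.resize(i[:,:,::-1],None,fx=3.9,fy=3.9,interpolation=cv2.INTER_CUBIC)
cv2.imwrite('pics/z7.png',np.hstack([f(c['image'][140:235,180:280]),f(d['image'][150:245,225:325])]))
E
```

```text
[621.84797762  42.51138035 182.10705971] [-1.0350136   2.1145787  -8.80025731] 5.8432312776857875
```

The pull force is 9 N, which matches the spring at the top. I'll lower, release and go up.

move_arm(deltas=[[-1,0,0,0.003,0,0,0],[-1,0,0,0.003,0,0,0],[-1,0,0,0.003,0,0,0],[-1,0,0,0,0,0,0],[-0.7,0,0,0,0,0,0],[-0.4,0,0,0,0,0,0],[-0.4,0,0,0,0,0,0],[-0.4,0,0,0,0,0,0]])

```text
time_s: 16.8
tool_pos: [622.7, 42.1, 173.8]
tcp_rot: [0.35, 3.121, -0.0]
contact_force: [-0.6, -0.5, 0.5]
grip_width: 25.6
grip_force: 0.0
```

move_arm(deltas=[[-0.4,0,0,-0.02,0,0,0],[-0.4,0,0,-0.04,0,0,0],[-0.4,0,0,-0.04,0,0,0],[-0.4,0.03,0.03,-0.03,0,0,0],[-0.4,0.03,0.03,0,0,0,0],[-0.4,0.03,0.03,0,0,0,0],[-0.4,0.03,0.03,0,0,0,0],[-0.4,0.03,0.03,0,0,0,0],[-0.4,0,0,0,0,0,0],[-0.4,0,0,0,0,0,0]])

```text
time_s: 17.8
tool_pos: [509.6, 221.3, 302.5]
tcp_rot: [0.346, 3.122, 0.0]
contact_force: [0.4, -0.9, -0.2]
grip_width: 25.6
grip_force: 0.0
```

```bash
python3 - <<'E'
from h import *
c=cap('top','t8.png');s=manip.state();print(s['tool_pos'],s['contact_force'],s['grip_width'])
d=cap('scene','s8.png')
f=lambda i:cv2.resize(i[:,:,::-1],None,fx=3.9,fy=3.9,interpolation=cv2.INTER_CUBIC)
cv2.imwrite('pics/z8.png',np.hstack([f(c['image'][140:235,180:280]),f(d['image'][150:245,225:325])]))
E
```

```text
[510.25006857 219.97205278 302.44564359] [0.48314711 0.0116997  0.05772986] 25.487360106860585
```

View pics/z8.png

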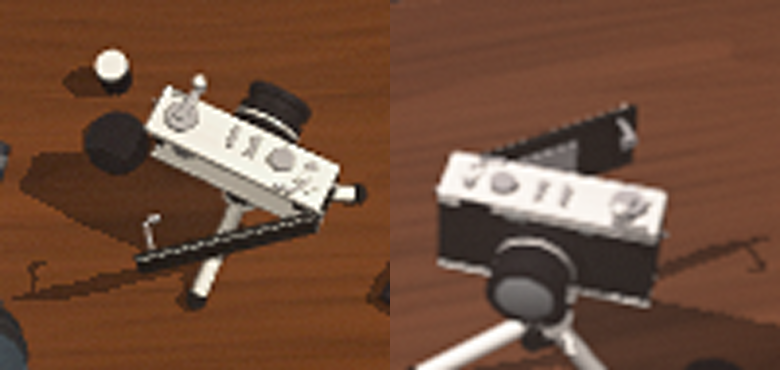

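The back stands open: its free edge is at crop (145,262) in the top view. The crank is down, the camera direction is unchanged and the arm is clear. I'm handing in.

```bash
python3 -c "
from workcell import manip
print(manip.close_job())"
```

```text
the job is handed in; nothing more can be done
None
```

The job is handed in, but the interface returned no verdict: I rewound the film until the crank ran light (about 2.4 to 2.6 turns), then pulled and released the crank. The last pictures show the back open, the crank down and the camera still pointing as framed.

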